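# Cover the arc lamp compartment and strike the lamp

## Task

The microscope's lamp supply stands open: pick up its cover plate from the bench and set it, without dropping it, over the two pins so that it lies flush on the housing. Then twist the bar-shaped start knob clockwise to its stop, hold it there for about a second to strike the lamp, and let go so that it springs all the way back. Never turn the start knob while the compartment is open, and leave the round dimmer dial and the other things on the bench as they are.

Things in the scene. Friction and masses are not known exactly. Their poses are not given: they have to be found in the camera images.
- supply: Fixed grey lamp supply, a box 200 (x) by 240 (y) by 72 mm high, on the left or right of the bench. Origin: centre of its underside, at bench level. On top: on the +y half an open compartment 73 mm square, 26 mm deep; on the -y half two black knobs: the bar-shaped start knob at the -x side (axis at x = -50, y = -68 mm), the round dimmer dial at the +x side (x = 52, y = -68 mm).
- seat (a point): Centre of the open compartment on the supply's top face (x = 0, y = 56, z = 72 mm of the supply), axes those of the supply. Two upright steel pins at x = +48 and -48 mm from it (y = 0): 8 mm in diameter, 15 mm tall, tapering to 3 mm over the last 5 mm. With the cover home, the cover's origin is here and its x axis lies along this x axis, either way round.
- cover: Loose grey cover plate, 120 (x) by 90 (y) by 5 mm, about 0.17 kg, flat on the bench, handle up. Origin: centre of its underside. Two 12 mm through holes at x = +48 and -48 mm (y = 0). Aluminium bridge handle along x over the centre: a bar 58 long (x), 12 wide (y), 14 mm tall, from 22 to 36 mm above the underside, on two posts. Half-turn symmetric about z.
- cover_grip (a point): Centre of the cover's handle bar, 29 mm above the plate's underside; axes those of the cover. Grip across y (12 mm).
- start_grip (a point): Grip point of the black start knob, on its upright axis, 35 mm above the supply's top face (107 mm above the bench). The knob has a bar grip 46 long (its x), 14 wide (its y), from 14 to 44 mm above the top face, on a round skirt 46 mm across. The axes turn with the knob; at rest its x is the supply's x.
- start_knob (a joint): Turn of the start knob, rad: 0 at rest, grows clockwise seen from above, stop at 1.1 (63 degrees). A spring drives it back to 0 at all times (about 0.06 N m at rest, 0.13 N m at the stop).
- dimmer (a joint): Turn of the round dimmer dial (36 mm across, 18 mm tall), rad, 0 to 4.2; stays where it is left. Leave it as found.
- dimmer_mark (a point): White mark near the edge of the dimmer dial's top, 16 mm from its axis.
- stain_jar: Bystander: small amber jar, 48 mm across, 62 mm tall. Origin: centre of its underside.
- petri_dish: Bystander: closed glass dish, 92 mm across, 18 mm tall, near the cover. Origin: centre of its underside.
- beaker: Bystander: small glass beaker, 56 mm across, 62 mm tall, near the cover. Origin: centre of its underside.
- reagent_bottle: Bystander: amber bottle, 60 mm across, 130 mm tall, at the back of the bench. Origin: centre of its underside.
- slide_box: Bystander: closed grey slide box, 170 by 90 by 34 mm. Origin: centre of its underside.
- brush: Bystander: small brush 170 mm long, lying on the bench along its x.
Things that resemble listed ones, but are neither listed nor needed, are in the scene too. What is shaped like the cover but pink, purple or red is not meant.

How it is judged:
By the outcome, as a careful person would: the job done as asked, in the order asked, and still so for the second after the job is handed in, with the robot touching nothing.
It also fails if it takes over 69 s, if anything falls off the work surface, if the arm or the gripper's body presses on something with over 40 N, if the wrist force passes 120 N, or if a joint passes its speed limit or range.

## Robot

A 6-joint arm with a two-finger parallel gripper is mounted at the origin on the work surface. World frame = base frame: x ahead of the robot, y to its left, z up, the work surface at z = 0. Lengths are in m, angles in rad, forces in N, time in s.
With the tool pointing down it reaches from about 0.425 to 0.95 m from the base axis. Payload 3.5 kg.
Tool frame: the origin (TCP) lies midway between the tips of the shut fingers; the grasp point (between the pads) lies 19 mm behind it (ctrl.pinch_z is the distance from the TCP to the grasp point, in m); z points along the fingers, y is the line along which they close (so a half turn about z gives the same grasp; the last joint's range is limited). The gripper opens to 85 mm and grips with 20 to 120 N. Pads are 22 mm wide; open, the fingers measure 114 mm over their backs; the gripper's body (76 mm by 85 mm) begins 54 mm behind the grasp point. The pads swing forward as they close: fully open they stand 13 mm farther back than shut.
Start: joints at [-1.357, 0.286, 1.577, -0, 1.279, -0.15], TCP at [0.24, -0.631, 0.231] pointing down, gripper open.
Joint ranges: [-2.77, 2.77], [-0.9, 2.22], [0.21, 2.48], [-1.53, 4.67], [0.24, 2.81], [-2.84, 2.84]. Speed limits (rad/s): [2.79, 2.79, 3.14, 3.14, 3.14, 3.14].

## Interface

Orientations are given as a unit quaternion [x, y, z, w].
In Python, from plant import get_state, viewer, sign_off, ctrl gives the robot as it stands. The module is installed in compiled form; this text tells all that it offers.
- The arm moves only by the shell command python3 -m handwheel 'ROWS' [FORCE]. ROWS is JSON, a list that holds one entry, the list of rows, each a list of 5 numbers: the finger opening in m, from 0 to 0.0854, then the shift along the tool's x, y, z in m, then the turn about the tool's z in degrees. In form: [[[claw, x, y, z, spin], ...]]. A call has 1 to 12 rows; each row shifts and turns the commanded pose from where the row before left it, along the tool's axes as they then stand; what a row does not reach is not made up. A row lasts 1/12 s, in which the tool goes at most 41.7 mm and 7.16 degrees, less where a joint would pass 70% of its speed; a pose out of reach is approached as far as the arm can. A call is refused whole if a number of a shift passes 0.0417 or a number of a turn 7.16, either way. A call with a gripper value outside its range is refused whole. The fingers move at their own pace and stop on an object; FORCE is the grip in N (left out, the last holds). Time passes only in rows, so rows that do not move let the fingers close. It gives the time, the measured TCP pose, the force, the opening and the grip force at its end, in the units of the state.
- get_state(): the state, without advancing time (a new reading comes with each control period).
- viewer.read_camera(name): name is "scene" or "top" or "wrist"; returns the picture (384x512x3 uint8, blue, green, red); there is no depth.
- viewer.camera_params(name): a dict with "fov_y" (degrees; the focal length in pixels is half the picture's height over the tangent of half this angle, whatever the lens; pixels are square), "cx", "cy" (the principal point, pixels), "xyz" and "attitude" of the camera in the world; the wrist camera has in their place "hand_eye" (4x4, takes a point from camera to tool coordinates, whose origin is the TCP and whose axes are the flange's). Camera axes: x right, y up, looking along -z (the intrinsics and any distortion apply to the point x, -y, -z); pixel columns grow to the right and rows downward; lengths in m; the calibration is good to about 2 mm. A picture is of the moment at which its call begins: read the wrist's pose just before it. camera_params takes no time and is no camera call.
- sign_off(): hands the job in; it is judged then, once.
Trained networks look in the newest picture that a camera, given by its name, has taken for a name from the list of things; names that differ only in an ending like _2 or _b are one class to them, and where a whole thing is asked for, a point or a joint stands for the part that bears it (a point fixed in the world has none). Each returns a list of dicts, best first, with "confidence" (0 to 1); they miss things now and then, are a little off and sometimes report something else, mostly with a low value. They report only what shows in the picture. A call takes as long as a camera call. They do not tell look-alikes from the thing itself.
- viewer.look_for(camera, name): "extent" ([left, top, width, height] as shares, 0 to 1, of the picture: columns of its width, rows of its height, round what is visible of it).
- viewer.outline_of(camera, name): "mask" (384x512 bool, what is visible of it) and "extent" ([left, top, width, height] as shares, 0 to 1, of the picture: columns of its width, rows of its height, round what is visible of it).
- viewer.pinpoint(camera, name): "xy" ([column, row] as shares, 0 to 1, of the picture: columns of its width, rows of its height: a listed point, or the origin of a listed thing).
The state is a dict: "time": time; "qpos": joint angles; "dq": joint speeds; "joint_efforts": joint torques, N m; "eef_pos": TCP position; "tcp_rot": TCP orientation; "contact_force": force on the tool from outside, world axes, zero at the start; "wrist_torque": the same for the moment, N m; "opening": opening from 0.0 (shut) to 1.0 (fully open); "finger_force": force on a finger pad.
Only numpy, scipy, OpenCV 4.12 (cv2) and the standard library are available. Lean on these libraries where they do the work, as an engineer would, in place of code of your own. Each camera call takes 0.05 s, during which the arm holds its last target. There are 200 camera calls.

## Working session

There is one attempt and no reset: what is moved stays moved. The work goes in short steps, Python scripts to look and compute and a shell command to move; the robot and the scene stay as the last step left them, time stands still between calls to the robot, and variables do not carry over. Pictures are saved under pics/ and viewed, at most 10 in all, crops included, and the job is handed in when it is done.

```bash
mkdir -p pics; python3 - <<'E'
from plant import get_state, viewer, ctrl
import cv2
s=get_state();print(s['time'],s['eef_pos'],s['tcp_rot'],s['opening'],ctrl.pinch_z)
ims=[]
for c in("scene","top"):
    im=viewer.read_camera(c);cv2.imwrite(f"pics/{c}0.png",im)
    p=viewer.camera_params(c);print(c,p)
    for n in("cover","cover_grip","supply","seat","start_grip","dimmer_mark"):
        print(n,[(round(d['confidence'],2),round(d['xy'][0]*512,1),round(d['xy'][1]*384,1)) for d in viewer.pinpoint(c,n)])
print(viewer.camera_params("wrist"))
E
```

```text
0.0 [ 0.24008192 -0.63015702  0.22995315] [ 9.83503526e-01  1.80885210e-01 -2.23944250e-05 -1.16424107e-03] 1.000520896755081 0.0187
scene {'fov_y': 43.59526700178573, 'cx': 247.22344946475687, 'cy': 189.6879922801102, 'xyz': array([ 1.35663194, -0.54072671,  1.28513898]), 'attitude': array([0.29507092, 0.15445799, 0.4524501 , 0.82726343])}
cover [(0.94, 277.9, 133.5), (0.84, 374.5, 182.0), (0.79, 270.8, 209.2), (0.56, 303.3, 182.9)]
cover_grip [(0.8, 268.7, 205.7), (0.78, 280.8, 131.4), (0.71, 375.3, 172.3), (0.64, 303.4, 179.2), (0.5, 225.1, 171.8)]
supply [(0.72, 197.1, 238.8)]
seat [(0.94, 205.6, 213.9)]
start_grip [(0.55, 206.6, 215.5), (0.49, 337.5, 206.3), (0.46, 164.2, 222.7)]
dimmer_mark [(0.45, 186.6, 249.9)]
top {'fov_y': 44.269880151549735, 'cx': 254.00500003414024, 'cy': 185.20823608059345, 'xyz': array([ 0.46229208, -0.00833937,  1.66607262]), 'attitude': array([ 0.02464374, -0.02213828, -0.69748904,  0.71582932])}
cover [(0.92, 243.1, 170.1), (0.89, 172.5, 248.0), (0.88, 132.4, 144.4), (0.69, 193.2, 185.4)]
cover_grip [(0.83, 171.2, 247.8), (0.81, 243.7, 173.5), (0.74, 129.7, 142.5), (0.63, 193.3, 182.8)]
supply [(0.82, 314.9, 186.7)]
seat [(0.61, 301.1, 186.7)]
start_grip [(0.52, 341.7, 196.5)]
dimmer_mark [(0.45, 334.7, 159.6)]
{'fov_y': 59.880391328642155, 'cx': 257.76301218276217, 'cy': 191.3386606680627, 'hand_eye': array([[-2.13340729e-04,  9.65308878e-01,  2.61110559e-01,
         6.44093938e-02],
       [ 9.99999834e-01,  3.45528109e-04, -4.60343921e-04,
        -3.76305319e-04],
       [-5.34595111e-04,  2.61110417e-01, -9.65308792e-01,
        -1.42674881e-01],
       [ 0.00000000e+00,  0.00000000e+00,  0.00000000e+00,
         1.00000000e+00]])}
```

```bash
python3 - <<'E'
import cv2
a=cv2.imread("pics/top0.png");cv2.imwrite("pics/top0z.png",cv2.resize(a[90:300,80:380],(800,560),interpolation=cv2.INTER_CUBIC))
E
```

```text
(no output)
```

View pics/scene0.png

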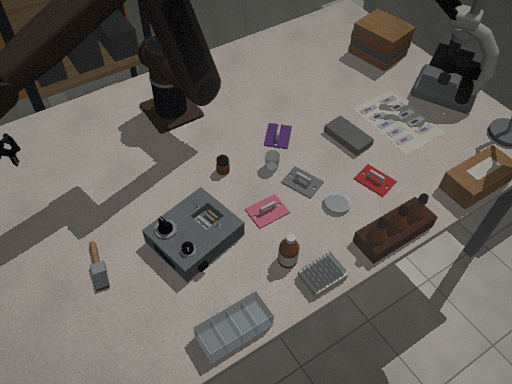

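View pics/top0z.png

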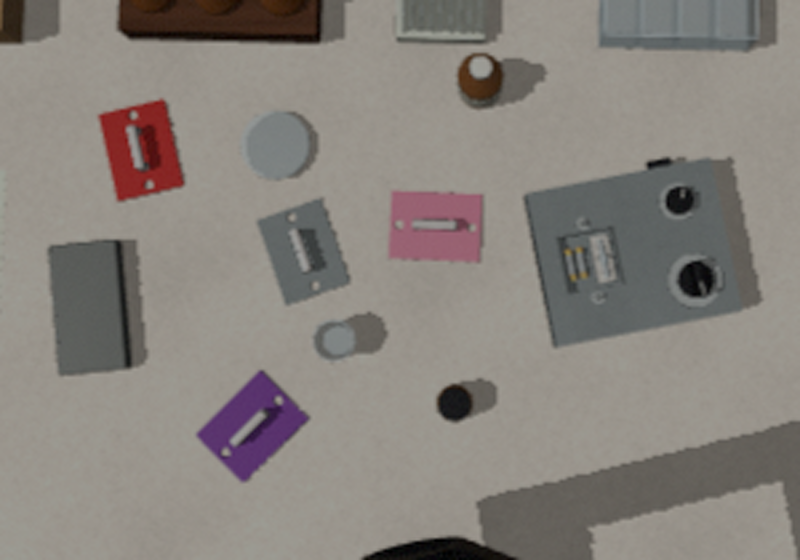

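The cover candidates in the top picture are red (132,144), pink (243,173), purple (172,248) and grey (193,184). Only the grey one fits: in the scene picture it is at (303,181), between the dish and the beaker, and the pink, red and purple plates are excluded. In the top crop its holes are at (292,217) and (316,286), and the supply's pins are at (584,222) and (599,297).

```bash
cat > h.py <<'E'
import numpy as np, cv2
from scipy.spatial.transform import Rotation as R
from plant import get_state, viewer, ctrl
def cam(c,s=None):
    p=viewer.camera_params(c)
    if c=="wrist":
        s=s or get_state(); T=np.array(p['hand_eye']); Rt=R.from_quat(s['tcp_rot']).as_matrix()
        return Rt@T[:3,:3], Rt@T[:3,3]+s['eef_pos'], p
    return R.from_quat(p['attitude']).as_matrix(), np.array(p['xyz']), p
def px2w(C,u,v,z):
    Rm,o,p=C; f=192/np.tan(np.radians(p['fov_y'])/2)
    d=Rm@np.array([(u-p['cx'])/f,-(v-p['cy'])/f,-1]); return o+d*(z-o[2])/d[2]
def w2px(C,P):
    Rm,o,p=C; f=192/np.tan(np.radians(p['fov_y'])/2)
    q=Rm.T@(np.asarray(P)-o); return np.array([p['cx']-f*q[0]/q[2],p['cy']+f*q[1]/q[2]])
def tool(): # tool x, y dir yaw
    s=get_state(); M=R.from_quat(s['tcp_rot']).as_matrix(); return s,M
def plan(P,yaw): # shift in tool axes to world point P, and spin so tool x-axis points at world yaw (rad); applied shift first
    s,M=tool(); d=M.T@(np.array(P)-s['eef_pos'])
    cur=np.arctan2(M[1,0],M[0,0]); a=np.degrees(yaw-cur); a=(a+90)%180-90
    print("shift tool mm",np.round(d*1000,1),"spin deg (tool z down => neg of world)",round(-a,2),"qpos",np.round(s['qpos'],2))
E
python3 - <<'E'
from h import *
a=cv2.imread("pics/top0.png");cv2.imwrite("pics/gc.png",cv2.resize(a[150:215,165:225],(600,600),interpolation=cv2.INTER_CUBIC))
C=cam("top");g=lambda x,y,z:px2w(C,80+x*.375,90+y*.375,z)
h1=g(292,217,.005);h2=g(316,286,.005);print("holes",h1,h2,(h1+h2)/2,np.linalg.norm(h1-h2),np.degrees(np.arctan2(*(h1-h2)[[1,0]])))
p1=g(584,222,.082);p2=g(599,297,.082);print("pins",p1,p2,(p1+p2)/2,np.linalg.norm(p1-p2),np.degrees(np.arctan2(*(p1-p2)[[1,0]])))
print("knob",g(697,279,.116),"grip",px2w(C,193.2,183,.029))
for n,(x,y) in dict(dish=(280,145),beaker=(336,340),jar=(455,402),pink=(435,226)).items(): print(n,g(x,y,.03))
Cs=cam("scene");print("scene grip",px2w(Cs,303.4,179.2,.029),"seat",px2w(Cs,205.6,213.9,.072))
E
```

```text
holes [0.61537867 0.22821179 0.005     ] [0.5247383  0.19330214 0.005     ] [0.57005849 0.21075697 0.005     ] 0.09713064073206504 21.063915881435044
pins [ 0.61145632 -0.15180535  0.082     ] [ 0.51723986 -0.17253423  0.082     ] [ 0.56434809 -0.16216979  0.082     ] 0.09646983880133515 12.408150455419564
knob [ 0.54136285 -0.2892462   0.116     ] grip [0.57292027 0.21049985 0.029     ]
dish [0.70737678 0.2437049  0.03      ]
beaker [0.45442843 0.16195498 0.03      ]
jar [0.37852169 0.00552449 0.03      ]
pink [0.60610237 0.03766324 0.03      ]
scene grip [0.57735209 0.20955849 0.029     ] seat [ 0.55396045 -0.15975485  0.072     ]
```

View pics/gc.png

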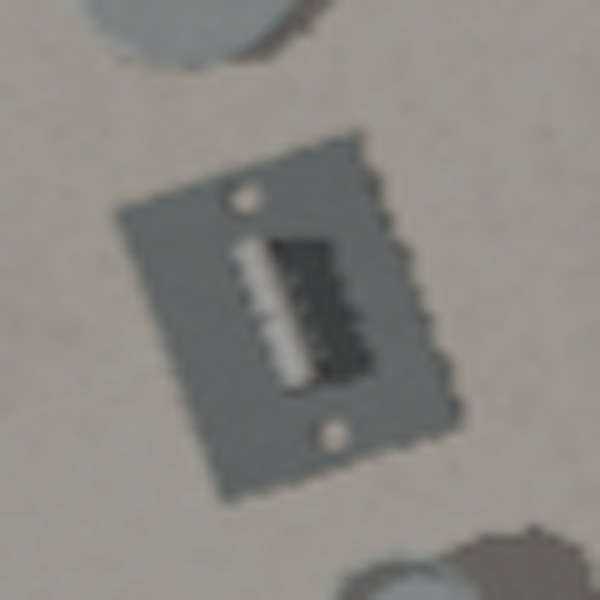

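The crop confirms the grey plate with its handle and two holes at (243,197) and (334,433), so that is the cover. First I'll pass over the supply for a wrist view.

```bash
python3 -m handwheel '[[[0.085,0.031,-0.0217,-0.005,0],[0.085,0.031,-0.0217,-0.005,0],[0.085,0.031,-0.0217,-0.005,0],[0.085,0.031,-0.0217,-0.005,0],[0.085,0.031,-0.0217,-0.005,0],[0.085,0.031,-0.0217,-0.005,0],[0.085,0.031,-0.0217,-0.005,0],[0.085,0.031,-0.0217,-0.005,0],[0.085,0.031,-0.0217,-0.005,0],[0.085,0.031,-0.0217,-0.005,0],[0.085,0.031,-0.0217,0,0],[0.085,0.031,-0.0217,0,0]]]' 40
python3 -m handwheel '[[[0.085,0.031,-0.0217,0,0],[0.085,0.031,-0.0217,0,0],[0.085,0.031,-0.0217,0,0],[0.085,0,0,0,0],[0.085,0,0,0,0],[0.085,0,0,0,0]]]'
python3 - <<'E'
from h import *
C=cam("wrist");im=viewer.read_camera("wrist");cv2.imwrite("pics/w1.png",im);print(get_state()['eef_pos'])
for n,z in(("seat",.072),("start_grip",.107),("dimmer_mark",.09),("supply",0)):
    for d in viewer.pinpoint("wrist",n): u=np.array(d['xy'])*[512,384];print(n,round(d['confidence'],2),u.round(1),px2w(C,*u,z).round(4))
E
```

```text
time: 1.7
eef_pos: [0.4962, -0.2535, 0.2823]
tcp_rot: [0.984, 0.181, 0.001, 0.001]
contact_force: [1.3, 0.3, 0.2]
opening: 0.993
finger_force: 0.0
time: 2.2
eef_pos: [0.5588, -0.1612, 0.2813]
tcp_rot: [0.983, 0.181, -0.0, 0.0]
contact_force: [-0.4, -0.7, -0.8]
opening: 0.993
finger_force: 0.0
[ 0.55856851 -0.16184767  0.28128343]
seat 0.56 [258.8 158.5] [ 0.5641 -0.1603  0.072 ]
start_grip 0.66 [371.7 229.3] [ 0.5426 -0.2912  0.107 ]
dimmer_mark 0.74 [372.2 227. ] [ 0.5411 -0.2988  0.09  ]
dimmer_mark 0.58 [400.7 117. ] [ 0.6547 -0.2743  0.09  ]
supply 0.97 [305.1 159.5] [ 0.5729 -0.2209  0.    ]
```

View pics/w1.png

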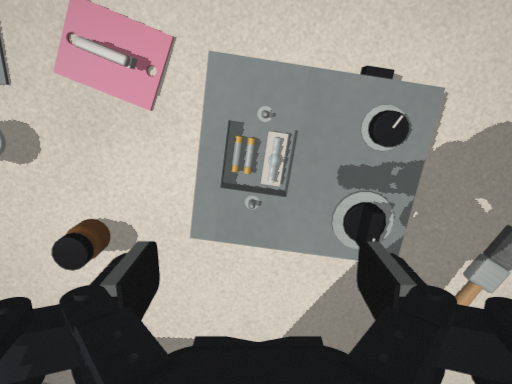

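The wrist view shows the supply with its pins at (265,114) and (252,203). The dimmer's mark is at (398,122) and the start knob at (365,222). Next I move over the cover.

```bash
cat > sup.py <<'E'
from h import *
im=cv2.imread("pics/w1.png");g=cv2.cvtColor(im,cv2.COLOR_BGR2GRAY)
s={'eef_pos':np.array([0.55856851,-0.16184767,0.28128343]),'tcp_rot':get_state()['tcp_rot']}
C=cam("wrist",s)
c=np.float32([[209,52],[444,88],[191,238]]).reshape(-1,1,2)
c=cv2.cornerSubPix(g,c,(6,6),(-1,-1),(3,30,.01)).reshape(-1,2);print(c)
W=np.array([px2w(C,*k,.072) for k in c])[:,:2]
L=np.array([[.1,.12],[.1,-.12],[-.1,.12]])
a=W-W.mean(0);b=L-L.mean(0);th=np.arctan2((b[:,0]*a[:,1]-b[:,1]*a[:,0]).sum(),(a*b).sum())
Rm=np.array([[np.cos(th),-np.sin(th)],[np.sin(th),np.cos(th)]])
t=W.mean(0)-Rm@L.mean(0);print("yaw",np.degrees(th),"res mm",((L@Rm.T+t-W)*1e3).round(1))
for n,l in dict(seat=(0,.056),knob=(-.05,-.068),dim=(.052,-.068)).items():print(n,(Rm@l+t).round(4))
for z in(.072,.075): 
  p=[px2w(C,*k,z) for k in((265,114),(252,203))];print("collars",z,(p[0]+p[1])/2,np.linalg.norm(p[0]-p[1]),np.degrees(np.arctan2(*(p[0]-p[1])[[1,0]])))
E
python3 sup.py
python3 -m handwheel '[[[0.085,0.0143,-0.0344,0.008,0],[0.085,0.0143,-0.0344,0.008,0],[0.085,0.0143,-0.0344,0.008,0],[0.085,0.0143,-0.0344,0.008,0],[0.085,0.0143,-0.0344,0.008,0],[0.085,0.0143,-0.0344,0.008,0],[0.085,0.0143,-0.0344,0.008,0],[0.085,0.0143,-0.0344,0.008,0],[0.085,0.0143,-0.0344,0.008,0],[0.085,0.0143,-0.0344,0.008,0],[0.085,0,0,0,0],[0.085,0,0,0,0]]]'
python3 -m handwheel '[[[0.085,0,0,0,0]]]'
python3 - <<'E'
from h import *
C=cam("wrist");im=viewer.read_camera("wrist");cv2.imwrite("pics/w2.png",im);print(get_state()['eef_pos'])
for n,z in(("cover",0),("cover_grip",.029)):
    for d in viewer.pinpoint("wrist",n): u=np.array(d['xy'])*[512,384];print(n,round(d['confidence'],2),u.round(1),px2w(C,*u,z).round(4))
m=viewer.outline_of("wrist","cover")
for d in m:
    r=cv2.minAreaRect(np.argwhere(d['mask'])[:,::-1].astype(np.float32));b=cv2.boxPoints(r);W=np.array([px2w(C,*k,.005) for k in b])[:,:2]
    e=[W[1]-W[0],W[2]-W[1]];print(round(d['confidence'],2),b.round(0).tolist(),"c",W.mean(0).round(4),[(round(np.linalg.norm(x),4),round(np.degrees(np.arctan2(x[1],x[0])),1)) for x in e])
E
```

```text
[[208.49548   49.7495  ]
 [446.04022   90.113495]
 [189.50226  237.49365 ]]
yaw 11.875767078150924 res mm [[-0.1 -1.1]
 [ 0.3  0.7]
 [-0.1  0.5]]
seat [ 0.5624 -0.1608]
knob [ 0.539  -0.2925]
dim [ 0.6388 -0.2715]
collars 0.072 [ 0.56222328 -0.16086874  0.072     ] 0.09678228226248291 12.509003841670449
collars 0.075 [ 0.5627044  -0.16067963  0.075     ] 0.09595733563555862 12.50900384167045
time: 3.45
eef_pos: [0.5697, 0.2121, 0.2005]
tcp_rot: [0.983, 0.182, -0.001, 0.0]
contact_force: [0.5, -0.8, 0.8]
opening: 0.993
finger_force: 0.0
time: 3.53
eef_pos: [0.5704, 0.2104, 0.2014]
tcp_rot: [0.984, 0.181, -0.0, 0.0]
contact_force: [-0.1, -0.6, 0.1]
opening: 0.998
finger_force: 0.0
[0.57064776 0.20993627 0.20173106]
cover 0.79 [254.  163.1] [0.5708 0.2149 0.    ]
cover 0.66 [416.9 187.8] [0.6075 0.043  0.    ]
cover 0.58 [138.7 327. ] [0.335  0.2741 0.    ]
cover_grip 0.97 [253.1 172. ] [0.5673 0.2142 0.029 ]
cover_grip 0.63 [434.1 196.5] [0.6076 0.0391 0.029 ]
0.91 [[127.0, 298.0], [164.0, 276.0], [201.0, 336.0], [165.0, 358.0]] c [0.362  0.2483] [(np.float64(0.053), np.float64(-35.9)), (np.float64(0.0884), np.float64(-133.4))]
0.89 [[208.0, 106.0], [298.0, 106.0], [298.0, 220.0], [208.0, 220.0]] c [0.5688 0.2152] [(np.float64(0.0887), np.float64(-69.2)), (np.float64(0.1192), np.float64(-157.4))]
0.74 [[350.0, 207.0], [385.0, 124.0], [493.0, 171.0], [457.0, 253.0]] c [0.6069 0.0395] [(np.float64(0.0912), np.float64(2.0)), (np.float64(0.1258), np.float64(-91.4))]
0.73 [[226.0, 322.0], [243.0, 251.0], [299.0, 265.0], [281.0, 336.0]] c [0.4314 0.1525] [(np.float64(0.0938), np.float64(7.3)), (np.float64(0.0638), np.float64(-84.5))]
0.66 [[24.0, 0.0], [125.0, 0.0], [125.0, 21.0], [24.0, 21.0]] c [0.6458 0.4192] [(np.float64(0.092), np.float64(-69.2)), (np.float64(0.0175), np.float64(-165.1))]
```

View pics/w2.png

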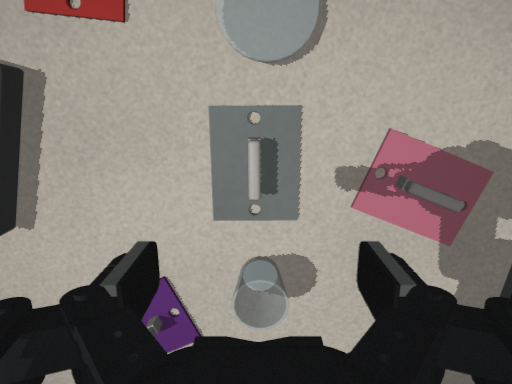

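The grey plate is straight ahead, with holes at (255,117) and (255,210) and its handle at (254,170). The beaker and dish are clear of the gripper.

```bash
python3 - <<'E'
from h import *
C=cam("wrist")
p=[px2w(C,*k,.004) for k in((255,117.5),(255,210))];c=(p[0]+p[1])/2
print(c,np.linalg.norm(p[0]-p[1]),np.degrees(np.arctan2(*(p[0]-p[1])[[1,0]])))
q=[px2w(C,*k,.036) for k in((253.5,139),(253.5,199))];print((q[0]+q[1])/2,np.linalg.norm(q[0]-q[1]))
plan([c[0],c[1],.012],np.radians(21))
E
```

```text
[0.56993015 0.21262835 0.004     ] 0.09715267933126152 20.574903270642363
[0.57131563 0.21441451 0.036     ] 0.05753142590777457
shift tool mm [ 1.000e-01 -3.100e+00  1.899e+02] spin deg (tool z down => neg of world) -0.29 qpos [ 0.19  0.17  1.77 -0.    1.2   1.39]
```

```bash
python3 -m handwheel '[[[0.05,0.0007,-0.0035,0.03,0],[0.05,0,0,0.03,0],[0.05,0,0,0.03,0],[0.05,0,0,0.03,0],[0.05,0,0,0.03,0],[0.05,0,0,0.02,0],[0.05,0,0,0.01,0],[0.05,0,0,0.01,0],[0.05,0,0,0,0],[0.05,0,0,0,0],[0.05,0,0,0,0]]]'
python3 -m handwheel '[[[0.0,0,0,0,0],[0.0,0,0,0,0],[0.0,0,0,0,0],[0.0,0,0,0,0],[0.0,0,0,0,0],[0.0,0,0,0,0],[0.0,0,0,0,0],[0.0,0,0,0,0],[0.0,0,0,0,0]]]' 60
```

```text
time: 4.65
eef_pos: [0.5711, 0.2149, 0.0132]
tcp_rot: [0.984, 0.181, 0.002, -0.0]
contact_force: [-0.2, 0.1, 0.4]
opening: 0.584
finger_force: 0.0
time: 5.4
eef_pos: [0.5703, 0.215, 0.0125]
tcp_rot: [0.983, 0.181, 0.001, -0.0]
contact_force: [-1.3, 0.3, 5.7]
opening: 0.126
finger_force: 60.8
```

```bash
python3 -m handwheel '[[[0.0,0,0,-0.005,0],[0.0,0,0,-0.015,0],[0.0,0,0,-0.03,0],[0.0,0,0,-0.03,0],[0.0,0,0,-0.03,0],[0.0,0,0,-0.03,0],[0.0,0,0,-0.01,0],[0.0,0,0,0,0]]]'
python3 -m handwheel '[[[0.0,-0.007,0.017,0,0],[0.0,-0.0135,0.033,0,0],[0.0,-0.0135,0.033,0,0],[0.0,-0.0135,0.033,0,0],[0.0,-0.0135,0.033,0,0],[0.0,-0.0135,0.033,0,0],[0.0,-0.0135,0.033,0,0],[0.0,-0.0135,0.033,0,0],[0.0,-0.0135,0.033,0,0],[0.0,-0.0135,0.033,0,0],[0.0,-0.0135,0.034,0,0],[0.0,-0.006,0.015,0,0]]]'
python3 -m handwheel '[[[0.0,-0.0065,0.018,0,0],[0.0,0,0,0,2.9],[0.0,0,0,0,2.9],[0.0,0,0,0,2.85],[0,0,0,0,0],[0,0,0,0,0],[0,0,0,0,0],[0,0,0,0,0]]]'
python3 - <<'E'
from h import *
plan([.5625,-.161,.1],np.radians(12.2))
C=cam("wrist");im=viewer.read_camera("wrist");cv2.imwrite("pics/w3.png",im)
E
```

```text
time: 6.07
eef_pos: [0.5713, 0.2151, 0.1645]
tcp_rot: [0.983, 0.181, 0.003, -0.0]
contact_force: [0.0, 0.7, -2.0]
opening: 0.126
finger_force: 59.8
time: 7.07
eef_pos: [0.5585, -0.1805, 0.1578]
tcp_rot: [0.984, 0.179, -0.002, -0.001]
contact_force: [0.4, 0.1, -1.7]
opening: 0.125
finger_force: 59.8
time: 7.73
eef_pos: [0.5603, -0.1959, 0.1603]
tcp_rot: [0.994, 0.107, -0.001, -0.001]
contact_force: [0.1, -0.3, -2.1]
opening: 0.127
finger_force: 59.7
shift tool mm [  9.6 -33.6  60.3] spin deg (tool z down => neg of world) 0.05 qpos [-0.51  0.18  1.84  0.    1.12  0.85]
```

View pics/w3.png

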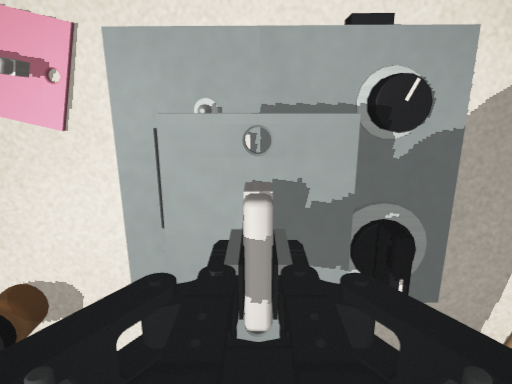

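The cover is held straight, with its front hole at (257,140). The +x pin shows at (206,105), because I overshot by 33 mm in y. I work out where the cover sits in the hand.

```bash
python3 - <<'E'
from h import *
s,M=tool();C=cam("wrist",s)
im=cv2.imread("pics/w3.png");g=cv2.cvtColor(im,cv2.COLOR_BGR2GRAY)
t=lambda u,v,z:(M.T@(px2w(C,u,v,z)-s['eef_pos'])*1e3).round(1)
zt=s['eef_pos'][2]-.0075
print("hole tool",t(257,140,zt),"plate front edge",t(158,114,zt),t(359,114,zt), "tcp",s['eef_pos'])
c=cv2.cornerSubPix(g,np.float32([[104,27],[479,24]]).reshape(-1,1,2),(6,6),(-1,-1),(3,30,.01)).reshape(-1,2)
A,B=[px2w(C,*k,.072) for k in c];print(c,A,B,np.linalg.norm(A-B));y=(A-B)/np.linalg.norm(A-B);x=np.array([y[1],-y[0],0])
print("yaw",np.degrees(np.arctan2(x[1],x[0])),"seat",(A+B)/2-.1*x+.056*y)
print("pin base(206,108)@.072",px2w(C,206,110,.072)-.048*x)
E
```

```text
hole tool [47.6 -0.4  7.5] plate front edge [ 59.  -43.9   7.5] [58.9 44.4  7.4] tcp [ 0.56054895 -0.19601361  0.16066529]
[[100.67583   26.126638]
 [480.38647   23.490814]] [ 0.64717767 -0.07529122  0.072     ] [ 0.699574   -0.30988438  0.072     ] 0.24037330703277926
yaw 12.590356070583997 seat [ 0.56357367 -0.1597323   0.072     ]
pin base(206,108)@.072 [ 0.56354091 -0.15987169  0.072     ]
```

```bash
python3 -m handwheel '[[[0.0,0.0057,-0.0175,0,0],[0.0,0.005,-0.017,0.01,-0.3],[0,0,0,0.02,0],[0,0,0,0.02,0],[0,0,0,0,0],[0,0,0,0,0],[0,0,0,0,0],[0,0,0,0,0]]]'
python3 - <<'E'
from h import *
plan([.5637,-.160,.0845],np.radians(12.5))
im=viewer.read_camera("wrist");a=viewer.read_camera("scene");cv2.imwrite("pics/w4.png",np.vstack([cv2.resize(im[60:300,60:400],(600,424)),cv2.resize(a[180:290,130:260],(208,176))[:, :].repeat(1,1) if 0 else np.hstack([cv2.resize(a[185:255,140:250],(276,176)),np.zeros((176,324,3),np.uint8)])]))
E
```

```text
time: 8.45
eef_pos: [0.565, -0.161, 0.1132]
tcp_rot: [0.994, 0.109, 0.001, 0.001]
contact_force: [0.1, 0.5, -2.5]
opening: 0.128
finger_force: 59.7
shift tool mm [-1.2 -1.3 28.6] spin deg (tool z down => neg of world) -0.01 qpos [-0.45  0.22  1.89 -0.    1.03  0.9 ]
```

View pics/w4.png

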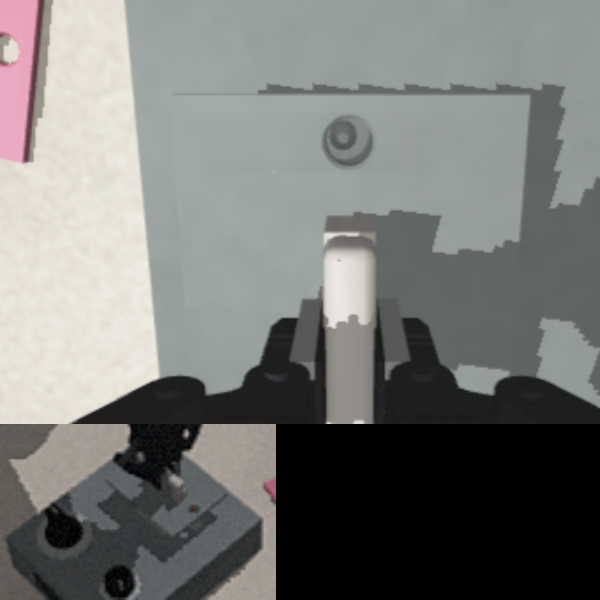

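The pin tip shows in the front hole, about 1 mm toward tool -y, which agrees with the computed offset. I correct for that and descend.

```bash
python3 -m handwheel '[[[0,-0.0007,-0.0012,0.005,0],[0,0,0,0.005,0],[0,0,0,0.004,0],[0,0,0,0.004,0],[0,0,0,0.003,0],[0,0,0,0.003,0],[0,0,0,0.002,0],[0,0,0,0,0],[0,0,0,0,0],[0,0,0,0,0]]]'; python3 -c "
from h import *
plan([.5637,-.160,.0845],np.radians(12.5))"
```

```text
time: 9.38
eef_pos: [0.5631, -0.1594, 0.0855]
tcp_rot: [0.994, 0.109, 0.0, 0.0]
contact_force: [-0.0, 0.4, -1.3]
opening: 0.125
finger_force: 59.8
shift tool mm [0.4 0.8 1. ] spin deg (tool z down => neg of world) -0.01 qpos [-0.45  0.25  1.9  -0.    0.98  0.9 ]
```

```bash
python3 -m handwheel '[[[0,0,0,0.001,0],[0,0,0,0.0005,0],[0,0,0,0,0],[0,0,0,0,0],[0,0,0,0,0]]]'; python3 -m handwheel '[[[0.0,0,0,0,0],[0,0,0,0,0]]]' 60
```

```text
time: 9.8
eef_pos: [0.5633, -0.1594, 0.0845]
tcp_rot: [0.994, 0.109, 0.0, 0.0]
contact_force: [-0.9, -0.4, 2.0]
opening: 0.126
finger_force: 60.3
time: 9.97
eef_pos: [0.5633, -0.1594, 0.0845]
tcp_rot: [0.994, 0.109, 0.0, 0.0]
contact_force: [-3.0, 0.4, 4.1]
opening: 0.127
finger_force: 60.4
```

```bash
python3 -m handwheel '[[[0.045,0,0,0,0],[0.045,0,0,0,0],[0.045,0,0,0,0],[0.045,0,0,0,0],[0.045,0,0,-0.01,0],[0.045,0,0,-0.03,0],[0.045,0,0,-0.04,0],[0.045,0,0,-0.04,0],[0.045,0,0,-0.03,0],[0.045,0,0,0,0],[0.045,0,0,0,0],[0.045,0,0,0,0]]]'
python3 - <<'E'
from h import *
s,M=tool();C=cam("wrist",s)
im=viewer.read_camera("wrist");a=viewer.read_camera("scene");print(s['eef_pos'],s['opening'])
cv2.imwrite("pics/w5.png",im);b=cv2.resize(a[175:285,130:260],(520,440),interpolation=cv2.INTER_CUBIC)
cv2.imwrite("pics/v5.png",np.hstack([cv2.resize(im,(480,360))[:, 60:], cv2.resize(b,(360,360))]))
for n,z in(("start_grip",.107),("cover_grip",.101)):
    for d in viewer.pinpoint("wrist",n): u=np.array(d['xy'])*[512,384];print(n,round(d['confidence'],2),u.round(1),px2w(C,*u,z).round(4))
plan([.54,-.2925,.09],np.radians(12.5))
E
```

```text
time: 10.97
eef_pos: [0.5626, -0.1591, 0.2335]
tcp_rot: [0.994, 0.109, -0.0, -0.0]
contact_force: [-0.3, 0.7, -0.4]
opening: 0.526
finger_force: 0.0
[ 0.56257285 -0.15909554  0.23350183] 0.5260511044788134
start_grip 0.77 [400.6 231.2] [ 0.5461 -0.2892  0.107 ]
cover_grip 0.94 [256.1 180.9] [ 0.5613 -0.1579  0.101 ]
cover_grip 0.76 [67.3 76.9] [0.611  0.0043 0.101 ]
shift tool mm [-50.  126.  141.4] spin deg (tool z down => neg of world) -0.01 qpos [-0.45  0.09  1.8   0.    1.25  0.9 ]
```

View pics/v5.png

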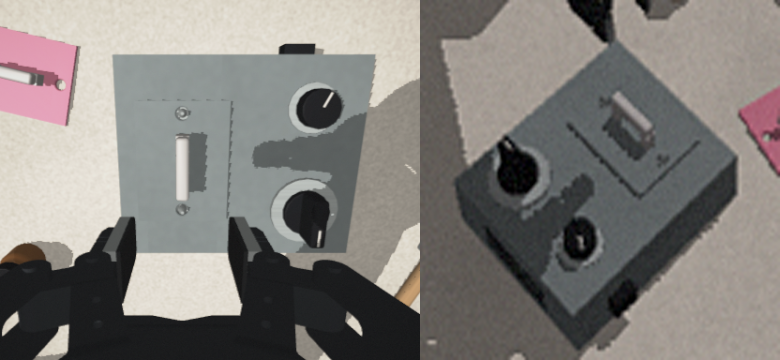

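The cover is seated, with both pins showing through its holes, in the wrist half of the view at (182,113) and (182,210). The start knob is at (312,215), still at rest. I move over it now.

```bash
python3 -m handwheel '[[[0.045,-0.0122,0.0312,0,0],[0.045,-0.0122,0.0312,0,0],[0.045,-0.0122,0.0312,0,0],[0.045,-0.0121,0.0311,0,0],[0.045,0,0,0.03,0],[0.045,0,0,0.03,0],[0.045,0,0,0.02,0],[0.045,0,0,0,0],[0.045,0,0,0,0],[0.045,0,0,0,0]]]'
python3 - <<'E'
from h import *
plan([.541,-.291,.091],np.radians(12.5))
im=viewer.read_camera("wrist");cv2.imwrite("pics/w6.png",im)
E
```

```text
time: 12.0
eef_pos: [0.543, -0.2919, 0.1548]
tcp_rot: [0.994, 0.109, 0.0, 0.0]
contact_force: [-0.7, -0.2, 1.1]
opening: 0.529
finger_force: 0.0
shift tool mm [-1.8 -1.3 63.8] spin deg (tool z down => neg of world) 0.01 qpos [-0.66  0.23  1.79  0.    1.12  0.69]
```

View pics/w6.png

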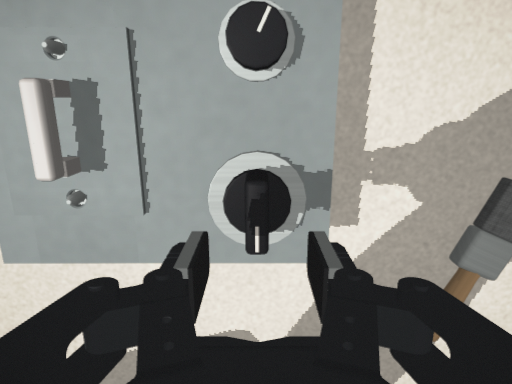

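The knob bar at (257,210) is centred between the fingers and aligned with them. I descend and grip.

```bash
python3 -m handwheel '[[[0.045,-0.0018,-0.0006,0.02,0],[0.045,0,0,0.02,0],[0.045,0,0,0.015,0],[0.045,0,0,0.008,0],[0.045,0,0,0,0],[0.045,0,0,0,0],[0,0,0,0,0],[0,0,0,0,0],[0,0,0,0,0],[0,0,0,0,0],[0,0,0,0,0],[0,0,0,0,0]]]' 40
python3 -c "
from h import *
s=get_state();plan([.541,-.291,.091],np.radians(12.5));print(s['wrist_torque'],s['contact_force'],s['finger_force'],s['opening'])"
```

```text
time: 13.05
eef_pos: [0.5413, -0.2915, 0.0926]
tcp_rot: [0.994, 0.109, 0.001, 0.0]
contact_force: [-1.4, 2.3, 6.4]
opening: 0.155
finger_force: 40.4
shift tool mm [-0.2 -0.5  1.6] spin deg (tool z down => neg of world) 0.0 qpos [-0.66  0.3   1.83  0.    1.01  0.69]
[0.41835155 0.14570805 0.01743103] [-1.40036179  2.27857419  6.41007772] 40.369144678115845 0.15548760918659482
```

Gripped. Now I twist 63° clockwise, as positive spin about the downward tool z.

```bash
python3 -m handwheel '[[[0,0,0,0,4],[0,0,0,0,6],[0,0,0,0,6],[0,0,0,0,7],[0,0,0,0,7],[0,0,0,0,7],[0,0,0,0,7],[0,0,0,0,7],[0,0,0,0,5],[0,0,0,0,4],[0,0,0,0,2],[0,0,0,0,0]]]'
python3 -c "
from h import *
s=get_state();plan([.541,-.291,.091],np.radians(12.5-63));print(s['wrist_torque'],s['contact_force'],s['finger_force'],s['opening'])"
```

```text
time: 14.05
eef_pos: [0.5418, -0.29, 0.0926]
tcp_rot: [0.908, -0.419, 0.0, -0.001]
contact_force: [1.0, 6.0, 6.9]
opening: 0.15
finger_force: 40.6
shift tool mm [0.3 1.3 1.6] spin deg (tool z down => neg of world) 0.95 qpos [-0.66  0.3   1.83  0.    1.01  1.78]
[ 1.0041218  -0.0277398   0.19747929] [0.97708895 5.95695505 6.92285045] 40.57263493537903 0.15029367359571075
```

```bash
python3 -m handwheel '[[[0,0,0,0,1.5],[0,0,0,0,1],[0,0,0,0,0],[0,0,0,0,0]]]'
python3 -c "
from h import *
s=get_state();plan([.541,-.291,.091],np.radians(12.5-63));print(s['wrist_torque'],s['contact_force'],s['finger_force'],s['opening'])"
```

```text
time: 14.38
eef_pos: [0.5418, -0.2899, 0.0926]
tcp_rot: [0.899, -0.437, 0.0, -0.001]
contact_force: [1.4, 7.5, 5.8]
opening: 0.157
finger_force: 41.6
shift tool mm [0.4 1.3 1.6] spin deg (tool z down => neg of world) -1.32 qpos [-0.66  0.3   1.83  0.    1.01  1.82]
[ 1.05449299 -0.02219917  0.67087103] [1.40780763 7.46524457 5.81679243] 41.64295792579651 0.15658298831970965
```

The torque jumped from 0.2 to 0.67 N m, so the knob is at its stop. I hold for about 1.2 s, then release.

```bash
python3 -m handwheel '[[[0,0,0,0,0],[0,0,0,0,0],[0,0,0,0,0],[0,0,0,0,0],[0,0,0,0,0],[0,0,0,0,0],[0,0,0,0,0],[0,0,0,0,0],[0,0,0,0,0],[0,0,0,0,0],[0,0,0,0,0],[0,0,0,0,0]]]'
python3 -c "
from h import *
s=get_state();plan([.541,-.291,.091],np.radians(12.5-63));print(s['wrist_torque'])"
python3 -m handwheel '[[[0.085,0,0,0,0],[0.085,0,0,0,0],[0.085,0,0,0,0],[0.085,0,0,0,0],[0.085,0,0,0,0],[0.085,0,0,0,0],[0.085,0,0,0,0],[0.085,0,0,0,0],[0.085,0,0,0,0],[0.085,0,0,0,0]]]'
python3 -m handwheel '[[[0.085,0,0,-0.02,0],[0.085,0,0,-0.03,0],[0.085,0,0,-0.03,0],[0.085,0,0,-0.03,0],[0.085,0,0,-0.03,0],[0.085,0,0,0,0],[0.085,0,0,0,0],[0.085,0,0,0,0]]]'
python3 - <<'E'
from h import *
im=viewer.read_camera("wrist");a=viewer.read_camera("top");cv2.imwrite("pics/w7.png",np.hstack([cv2.resize(im,(480,360)),cv2.resize(a[140:230,265:370],(320,274))[:, :].copy() if 0 else cv2.resize(a[140:230,265:355],(320,360),interpolation=cv2.INTER_CUBIC)]))
E
```

```text
time: 15.38
eef_pos: [0.5418, -0.29, 0.0926]
tcp_rot: [0.899, -0.437, 0.0, -0.001]
contact_force: [0.6, 6.7, 6.3]
opening: 0.153
finger_force: 41.6
shift tool mm [0.3 1.3 1.6] spin deg (tool z down => neg of world) -1.32 qpos [-0.66  0.3   1.83  0.    1.01  1.82]
[ 1.07244355 -0.08445659  0.63276828]
time: 16.22
eef_pos: [0.5406, -0.2915, 0.0909]
tcp_rot: [0.899, -0.438, 0.0, 0.0]
contact_force: [-0.9, 0.1, 0.8]
opening: 0.992
finger_force: 0.0
time: 16.88
eef_pos: [0.5402, -0.2911, 0.2302]
tcp_rot: [0.899, -0.438, -0.0, -0.0]
contact_force: [0.2, -0.3, 0.1]
opening: 0.996
finger_force: 0.0
```

View pics/w7.png

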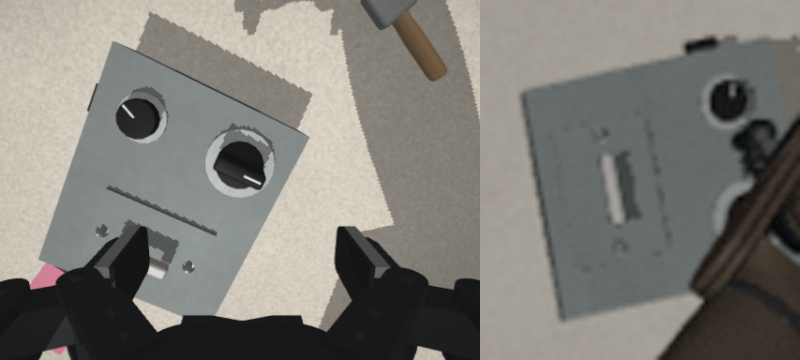

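The start knob's bar, from (222,165) to (262,183), lies parallel to the supply's edge again, so it is back at rest. The dimmer's mark is unchanged, the cover is flush on its pins, and the arm is clear.

```bash
python3 -c "
from plant import sign_off;print(sign_off())"
```

```text
the job is handed in; nothing more can be done
None
```

The job is handed in: the cover is flush on its pins, and the start knob was then held at its stop for about 1.3 s, released and seen back at rest, with the dimmer as it was.

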